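# Stack the stone cases on the locking stand and lock them in with the key

### The job

Set the blue-lidded case squarely on the black-lidded one that is already on the locking stand, then the red-lidded case squarely on the blue one; set them down, do not drop them. Then take the brass key from the wooden tool block, push it fully home in the lock on the stand's post, and turn it clockwise with the gripper until the red bar stops over the column; leave the key in the lock and let go. Leave everything else on the bench, the green case included, where it is.

Things in the scene. Friction and masses are not known exactly. Their poses are not given: they have to be found in the camera images.
- stand: fixed locking stand. Origin on the bench under the centre of the case column; x points from the post to the column. Board 10 mm thick, 94 mm wide (y), from x = -124 to +52 mm; brass lips (top 15 mm above the bench) frame the lowest case. A 32 mm steel post at x = -82 mm carries the brass lock cylinder (47 mm diameter, from 104 to 134 mm above the bench).
- lock (a joint): angle of lock cylinder and red bar about the vertical post, rad: 0 open, grows clockwise seen from above, rigid stop at 1.35, where the bar points along the stand's +x over the column. Starts between 0 and 0.25; stays where left (friction 0.06 N m, no spring). Bar 16 mm wide, 6 mm thick, reaching 92 mm from the axis, underside 105 mm above the bench: 5 mm above three stacked cases.
- socket (a point): middle of the mouth of the key socket in the lock cylinder's top, on its turning axis, 134 mm above the bench. Square hole 13.5 mm wide, 26 mm deep, straight down, sides parallel to this point's x and y axes, which turn with the lock (along the stand's x and y when the lock reads 0). All four quarter turns of the key fit, with about 0.12 rad of play either way.
- bar_end (a point): on the red bar near its free end, 83 mm from the lock's turning axis, 108 mm above the bench.
- case_base: lowest case of the column, already in place on the stand and loose, its x along the stand's x: closed box, 80 mm (x) x 56 mm (y) x 30 mm high, 0.11 to 0.23 kg, dark wood below, flat black lid on top (does not open), brass clasp on its -x end. Origin: centre of its underside, z up. Its underside is 10 mm and its top 40 mm above the bench.
- case_blue: closed box, 80 mm (x) x 56 mm (y) x 30 mm high, 0.11 to 0.23 kg, dark wood below, flat blue lid on top (does not open), brass clasp on its -x end. Origin: centre of its underside, z up. Stands on the bench; goes second in the column.
- case_red: closed box, 80 mm (x) x 56 mm (y) x 30 mm high, 0.11 to 0.23 kg, dark wood below, flat red lid on top (does not open), brass clasp on its -x end. Origin: centre of its underside, z up. Stands on the bench; goes on top of the column.
- case_green: closed box, 80 mm (x) x 56 mm (y) x 30 mm high, 0.11 to 0.23 kg, dark wood below, flat green lid on top (does not open), brass clasp on its -x end. Origin: centre of its underside, z up. Stands on the bench; a bystander. The three coloured cases start in any order among three places.
- block: fixed light-wood tool block, 60 mm (x) x 170 mm (y) x 42 mm high, with three square holes 14.5 mm wide and 28 mm deep at y = -52, 0 and +52 mm. Origin: centre of its underside. The key, the punch and the pin vice stand in the holes in any order.
- key: key, upright in the block, 0.09 kg. Origin: centre of its lower end, z up. Square steel shank 12 mm wide (sides along x, y), 0 to 24 mm, the lowest 5 mm tapered to 8 mm; collar 22 mm across, 24 to 29 mm, resting on the block (later on the lock); flat brass bow, 29 to 63 mm, 10 mm thick (x), 34 mm wide (y), red dot: grip it across x. In the block its lower end is 18 mm above the bench.
- key_tip (a point): centre of the lower end of the key's shank (the key's origin). 24 mm below the socket's mouth when the key is fully home.
- punch: bystander in the block: punch with a mushroom-shaped light-wood handle 28 mm in diameter, 64 mm tall in all. Origin: lower end of its shank.
- pin_vice: bystander in the block: dark steel pin vice, 20 mm in diameter, 62 mm tall in all. Origin: lower end of its shank.
- jar: bystander: amber glass jar with a brass cap, 48 mm in diameter, 62 mm high. Origin: centre of its underside.
- washer: bystander: steel washer lying flat, 52 mm outside, 30 mm inside, 7 mm thick. Origin: centre of its underside.
- tin: bystander: closed aluminium tin, 56 mm in diameter, 40 mm high. Origin: centre of its underside.
- graver: bystander: graver lying on the bench, wooden handle to -x, steel blade to +x, 98 mm long, 24 mm high. Origin: on the bench under the joint of handle and blade.
Mind the look-alikes: they are no part of the job. Leave any orange or purple look-alike of the case_red alone.

How it is judged:
On the way, in this order (a step that is already met when the one before it is completed fails the run):
1. the blue case stands squarely on the black one (within 7 mm and 0.12 rad) (x of case_blue in the frame of case_base between -0.007 and 0.007 m and y of case_blue in the frame of case_base between -0.007 and 0.007 m and z of case_blue in the frame of case_base between 0.027 and 0.033 m and angle between the x axis of case_blue and the x axis of case_base, either way round below 0.12 rad), for 0.2 s.
2. the red case stands squarely on the blue one (within 7 mm and 0.12 rad) (x of case_red in the frame of case_blue between -0.007 and 0.007 m and y of case_red in the frame of case_blue between -0.007 and 0.007 m and z of case_red in the frame of case_blue between 0.027 and 0.033 m and angle between the x axis of case_red and the x axis of case_blue, either way round below 0.12 rad), for 0.2 s.
3. the key is home in the lock (within 4 mm of fully down) while the bar is still open (horizontal distance between key_tip and socket below 0.004 m and height (world z) of key_tip below 0.114 m and angle between key's own z axis and vertical below 0.1 rad and value of joint lock below 0.7 rad), for 0.1 s.
4. the lock is turned to its stop (above 1.2 rad) with the gripper on the key (horizontal distance between key_tip and socket below 0.004 m and height (world z) of key_tip below 0.114 m and angle between key's own z axis and vertical below 0.1 rad and value of joint lock above 1.2 rad and contact force between the fingers and key above 0.3 N), for 0.05 s.
At the end, for the whole second after the job is handed in: Black case on the stand (within 6 mm), blue case on it and red case on the blue one, each within 7 mm and 0.12 rad of square; the key within 4 mm of fully home in the lock, which is turned to at least 1.2 rad; all at rest and released (all of step 1 and all of step 2 and x of case_base in the frame of stand between -0.006 and 0.006 m and y of case_base in the frame of stand between -0.006 and 0.006 m and angle between case_base's own z axis and vertical below 0.06 rad and horizontal distance between key_tip and socket below 0.004 m and height (world z) of key_tip below 0.114 m and angle between key's own z axis and vertical below 0.1 rad and value of joint lock above 1.2 rad and linear speed of each of case_base, case_blue, case_red, key below 0.02 m/s); the robot touches nothing.
It fails at once if the green case or another bystander (jar, washer, tin, graver, punch, pin vice) is shifted more than 30 mm (distance of any of case_green, jar, washer, tin, graver, punch, pin_vice from where it was at the start of the episode above 0.03 m).
It fails at once if the blue or red case is dropped (moves faster than 0.5 m/s with no finger on it) ((linear speed of case_blue above 0.5 m/s and contact force between case_blue and the fingers below 0.05 N) or (linear speed of case_red above 0.5 m/s and contact force between case_red and the fingers below 0.05 N)).
It fails at once if the lock bar is swung more than half way without the key in its socket (value of joint lock above 0.7 rad and distance between key_tip and socket above 0.03 m).
It also fails if it takes over 72 s, if anything falls off the work surface, if the arm or the gripper's body presses on something with over 40 N, if the wrist force passes 120 N, or if a joint passes its speed limit or range.

### The arm

A 6-joint arm with a two-finger parallel gripper is mounted at the origin on the work surface. World frame = base frame: x ahead of the robot, y to its left, z up, the work surface at z = 0. Lengths are in m, angles in rad, forces in N, time in s.
With the tool pointing down it reaches from about 0.225 to 0.875 m from the base axis. Payload 3.4 kg.
Tool frame: the origin (TCP) lies on the mounting face of the last link; the fingertips stand 173 mm ahead of it and the grasp point (between the pads) lies 155 mm ahead of it; z points along the fingers, y is the line along which they close (so a half turn about z gives the same grasp; the last joint's range is limited). The gripper opens to 85 mm and grips with 20 to 120 N. Pads are 22 mm wide; open, the fingers measure 114 mm over their backs; the gripper's body (76 mm by 85 mm) begins 54 mm behind the grasp point. The pads swing forward as they close: fully open they stand 13 mm farther back than shut.
Start: joints at [-1.293, 0.276, 1.505, -0, 1.361, -0.121], TCP at [0.223, -0.53, 0.405] pointing down, gripper open.
Joint ranges: [-2.89, 2.89], [-0.75, 2.08], [0.22, 2.7], [-1.18, 4.32], [0.11, 2.71], [-2.7, 2.7]. Speed limits (rad/s): [2.57, 2.57, 3.14, 3.14, 3.14, 3.14].

### API

Orientations are given as a unit quaternion [w, x, y, z].
In Python, from rig import manip gives the robot as it stands.
- The arm moves only by the tool carry_out, never from a script. Its arguments are lists of equal length, an entry for each row: "linear": the shift along the world's x, y, z each as a share of 500 mm, from -1 to 1, a list of three; "angular": the turn, a rotation vector about the world's x, y, z each as a share of 0.08 rad, from -1 to 1, a list of three; "hand": the opening, from 0 (shut) to 1 (fully open). In form: {"linear": [[x, y, z], ...], "angular": [[rx, ry, rz], ...], "hand": [hand, ...]}. A call has 1 to 8 rows; each row shifts and turns the commanded pose from where the row before left it; what a row does not reach is not made up. A row lasts 1/12 s, in which the tool goes at most 41.7 mm and 7.16 degrees, less where a joint would pass 70% of its speed; a pose out of reach is approached as far as the arm can. A call with a number of a shift or a turn outside -1 to 1 is refused whole. A call with a gripper value outside its range is refused whole. The fingers move at their own pace and stop on an object; "force" is the grip in N (left out, the last holds). Time passes only in rows, so rows that do not move let the fingers close. It gives the time, the measured TCP pose, the force, the opening and the grip force at its end, in the units of the state.
- manip.get_state(): the state, without advancing time (a new reading comes with each control period).
- manip.get_image(name): name is "side" or "top"; returns the picture (480x640x3 uint8, red, green, blue); there is no depth.
- manip.camera_params(name): a dict with "fx", "fy", "cx", "cy" (pixels), "k1" (the pictures are not rectified: a ray, as slopes to the right and down, at radius r is drawn at 1 + k1 r^2 times it, then the intrinsics apply), "view" (4x4, takes a point from world to camera coordinates). Camera axes: x right, y down, z forward; pixel columns grow to the right and rows downward; lengths in m; the calibration is good to about 2 mm. A picture is of the moment at which its call begins. camera_params takes no time and is no camera call.
- manip.sign_off(): hands the job in; it is judged then, once.
The state is a dict: "clock": time; "qpos": joint angles; "qd": joint speeds; "effort": joint torques, N m; "position": TCP position; "ee_rot": TCP orientation; "contact_force": force on the tool from outside, world axes, zero at the start; "moment": the same for the moment, N m; "width": finger opening in m; "gripper_force": force on a finger pad.
Only numpy, scipy, OpenCV 4.12 (cv2) and the standard library are available. Lean on these libraries where they do the work, as an engineer would, in place of code of your own. Each camera call takes 0.05 s, during which the arm holds its last target. There are 200 camera calls.

## Working session

There is one attempt and no reset: what is moved stays moved. The work goes in short steps, Python scripts to look and compute and a tool call to move; the robot and the scene stay as the last step left them, time stands still between calls to the robot, and variables do not carry over. Pictures are saved under pics/ and viewed, at most 10 in all, crops included, and the job is handed in when it is done.

Besides the shell and the picture viewer there is one more tool, called after "Call:" by a JSON object that holds its "method" and its "body". carry_out: Moves the arm, as the interface text tells. Its arguments: {"type":"object","properties":{"linear":{"type":"array"},"angular":{"type":"array"},"hand":{"type":"array"},"force":{"type":"number"}},"required":["linear","angular","hand"]}

```bash
mkdir -p pics; ls; cat > h.py <<'E'
import numpy as np, cv2
from rig import manip
def cam(n):
    p=manip.camera_params(n); K=np.array([[p['fx'],0,p['cx']],[0,p['fy'],p['cy']],[0,0,1]]); return K,np.array([p['k1'],0,0,0,0.]),np.array(p['view'])
def ray(n,uv):
    K,d,V=cam(n); s=cv2.undistortPoints(np.array(uv,float).reshape(-1,1,2),K,d).reshape(-1,2)
    D=np.c_[s,np.ones(len(s))]@V[:3,:3]; return -V[:3,:3].T@V[:3,3],D
def onz(n,uv,z):
    c,D=ray(n,uv); return c+D*((z-c[2])/D[:,2])[:,None]
def proj(n,X):
    K,d,V=cam(n); return cv2.projectPoints(np.array(X,float).reshape(-1,1,3),cv2.Rodrigues(V[:3,:3])[0],V[:3,3],K,d)[0].reshape(-1,2)
def shot(n,f):
    im=np.array(manip.get_image(n)); cv2.imwrite('pics/'+f+'.png',im[:,:,::-1]); return im
E
python3 - <<'E'
from h import *
for n in('top','side'):
    shot(n,n+'0'); K,d,V=cam(n); print(n,K[0,0],d[0],-V[:3,:3].T@V[:3,3],V[:3,:3].round(2).tolist())
print(manip.get_state())
E
```

```text
pics
top 477.3822123923422 0.014138473636730578 [0.48259564 0.10115143 1.34099067] [[-0.0, -1.0, -0.0], [-1.0, 0.0, -0.09], [0.09, -0.0, -1.0]]
side 544.1451983332604 -0.01144244900242514 [ 0.42901163 -0.9094421   0.92323265] [[0.99, -0.15, 0.02], [-0.09, -0.63, -0.77], [0.13, 0.76, -0.63]]
{'clock': 0.1, 'qpos': array([-1.29299079e+00,  2.76525720e-01,  1.50596688e+00,  3.49333945e-05,
        1.36066747e+00, -1.21003133e-01]), 'qd': array([ 0.00111173, -0.00164602, -0.00101438, -0.00025075, -0.00105238,
       -0.00048357]), 'effort': array([ 1.85072247e-03, -4.17698979e+01, -2.46404564e+01, -4.39491259e-05,
        5.70465912e-03,  1.21265494e-06]), 'position': array([ 0.22323739, -0.52971366,  0.40394522]), 'ee_rot': array([-7.82641420e-04,  9.80185167e-01,  1.98081861e-01, -4.43537943e-05]), 'contact_force': array([ 0.34684161,  0.53473565, -0.23150181]), 'moment': array([ 0.01158593, -0.02814894,  0.01410775]), 'gripper_force': 0.0, 'width': 0.08539545409042634}
```

View pics/top0.png

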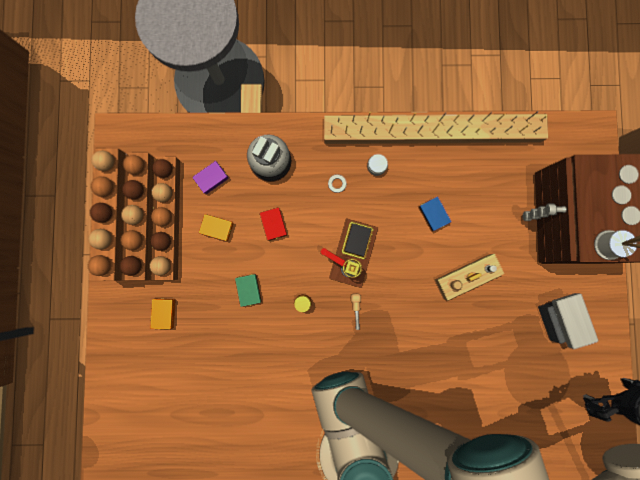

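View pics/side0.png

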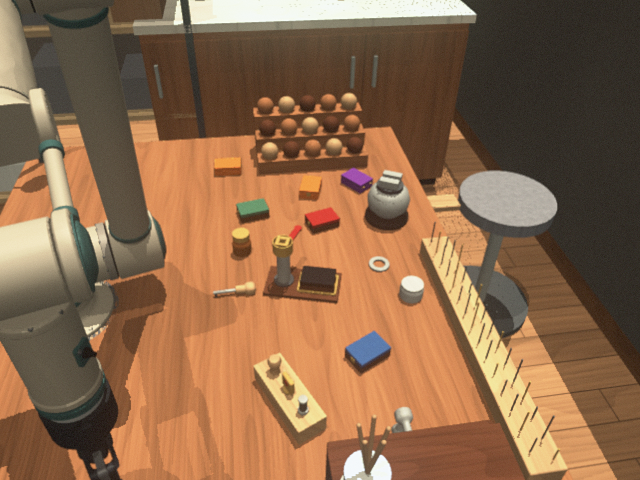

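The top view shows the blue lid at (435,214) and the red lid at (273,224). The possible mix-ups for red are orange (215,228), orange (163,314) and purple (210,177); green is at (248,290). The black case is on the stand at (358,239), the lock at (352,268) and the bar end at (324,251). In the block at (470,277), the key could be the object at (457,285), (473,277) or (490,268). The middle one looks like a flat brass bow, so I'll check it in a crop.

```bash
cat > meas.py <<'E'
from h import *
def lid(n,im,col,z,roi):
    hsv=cv2.cvtColor(im,cv2.COLOR_RGB2HSV); x0,y0,x1,y1=roi
    R={'blue':[(100,100,40),(125,255,255)],'red':[(0,190,90),(4,255,255)],'black':[(0,0,0),(180,255,75)]}[col]
    m=cv2.inRange(hsv,*map(np.array,R))
    if col=='red': m|=cv2.inRange(hsv,np.array((176,190,90)),np.array((180,255,255)))
    k=np.zeros_like(m);k[y0:y1,x0:x1]=m[y0:y1,x0:x1]
    cs=cv2.findContours(k,cv2.RETR_EXTERNAL,cv2.CHAIN_APPROX_NONE)[0]; c=max(cs,key=cv2.contourArea)
    P=onz(n,c.reshape(-1,2),z)[:,:2]
    r=cv2.minAreaRect((P*1000).astype(np.float32)); b=cv2.boxPoints(r); e=max([b[1]-b[0],b[2]-b[1]],key=np.linalg.norm)
    return np.round(r[0],1),np.round(r[1],1),round(float(np.arctan2(e[1],e[0])),3)
E
python3 - <<'E'
from meas import *
im=cv2.imread('pics/top0.png')[:,:,::-1].copy(); s=cv2.imread('pics/side0.png')
print('blue',lid('top',im,'blue',.03,(415,190,460,240)))
print('red',lid('top',im,'red',.03,(255,200,292,250)))
print('bar',lid('top',im,'red',.111,(310,240,352,275)))
print('black',lid('top',im,'black',.04,(340,222,376,256)))
a=cv2.resize(im[215:310,310:390,::-1],None,fx=5,fy=5,interpolation=2); b=cv2.resize(im[245:310,430:510,::-1],None,fx=5,fy=5,interpolation=2)
cv2.imwrite('pics/c1.png',np.vstack([a[:,:],b])[:600] if 0 else np.hstack([cv2.resize(a,(400,475)),cv2.copyMakeBorder(b,0,475-325,0,0,0)]))
a=cv2.resize(s[215:310,260:350],None,fx=4,fy=4,interpolation=2); b=cv2.resize(s[345:445,245:335],None,fx=4,fy=4,interpolation=2)
cv2.imwrite('pics/c2.png',np.hstack([cv2.copyMakeBorder(a,0,20,0,0,0),b]))
E
```

```text
blue (array([ 647.1, -216.9]), array([77.8, 55.9]), 0.468)
red (array([621.6, 230. ]), array([79. , 55.2]), 0.282)
bar (array([526.5,  69.4]), array([66.1, 15.9]), 1.026)
black (array([574.1,  -2. ]), array([55.4, 78.7]), -0.286)
```

View pics/c1.png

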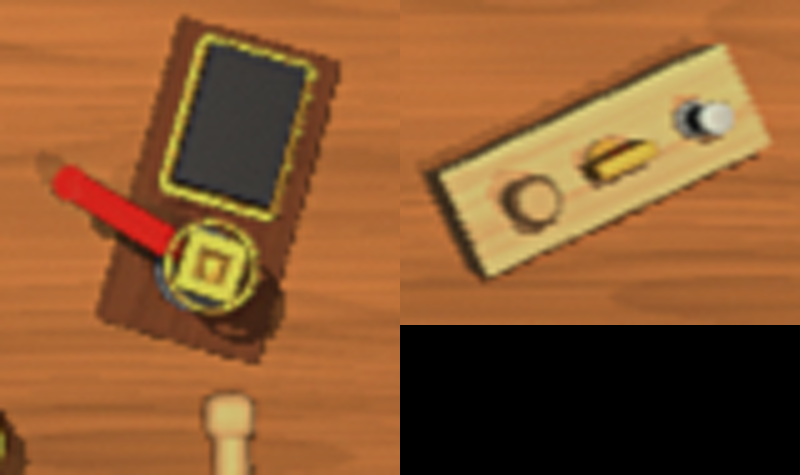

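View pics/c2.png

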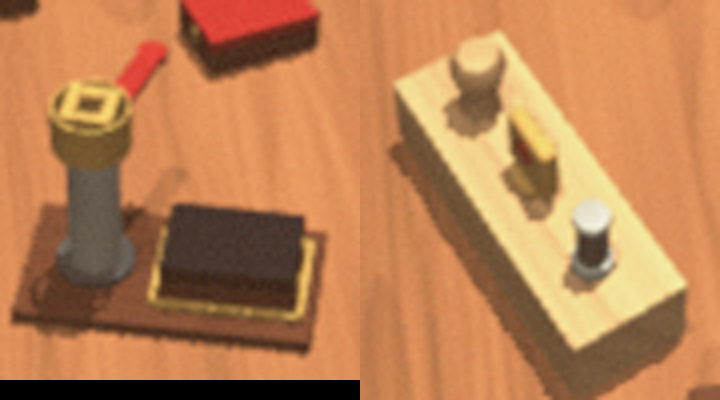

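The crops confirm the choice: the middle tool is the key, with a flat brass bow and a red dot. The left one is the mushroom-headed punch and the right one is the steel pin vice. The real red case has a pure red lid at (273,224). Next I'll measure the block, key and socket.

```bash
python3 - <<'E'
from h import *
im=cv2.imread('pics/top0.png')[:,:,::-1].copy(); s=cv2.imread('pics/side0.png')[:,:,::-1].copy()
def big(m,roi):
    x0,y0,x1,y1=roi;k=np.zeros_like(m);k[y0:y1,x0:x1]=m[y0:y1,x0:x1]
    return max(cv2.findContours(k,cv2.RETR_EXTERNAL,cv2.CHAIN_APPROX_NONE)[0],key=cv2.contourArea)
def rect(n,c,z):
    P=(onz(n,c.reshape(-1,2),z)[:,:2]*1000).astype(np.float32); r=cv2.minAreaRect(P);b=cv2.boxPoints(r);e=max([b[1]-b[0],b[2]-b[1]],key=np.linalg.norm)
    return np.round(r[0],1),np.round(r[1],1),round(float(np.arctan2(e[1],e[0])),3)
H=cv2.cvtColor(im,cv2.COLOR_RGB2HSV);Hs=cv2.cvtColor(s,cv2.COLOR_RGB2HSV)
for p in [(440,285),(465,270),(471,278),(476,276),(352,260),(345,262),(352,268)]: print(p,H[p[1],p[0]])
for p in [(290,382),(289,378),(283,380),(283,236)]: print('s',p,Hs[p[1],p[0]])
m=cv2.inRange(H,np.array((15,60,140)),np.array((30,150,255)))
print('block',rect('top',big(m,(430,245,512,310)),.042))
m=cv2.inRange(H,np.array((20,160,110)),np.array((32,255,255)))
c=big(m,(464,268,484,286));print('bow',c.reshape(-1,2).tolist(),rect('top',c,.08))
m=cv2.inRange(H,np.array((20,120,100)),np.array((34,255,255)))
c=big(m,(338,257,366,282));P=(onz('top',c.reshape(-1,2),.134)[:,:2]*1000).astype(np.float32);print('lock',cv2.minEnclosingCircle(P),cv2.fitEllipse(P),len(P))
c=big(cv2.inRange(Hs,np.array((20,150,110)),np.array((32,255,255))),(280,368,302,395));print('bow side',c.reshape(-1,2).tolist())
E
```

```text
(440, 285) [ 22 123 124]
(465, 270) [ 23 118 209]
(471, 278) [ 25 168 220]
(476, 276) [ 24 171 216]
(352, 260) [ 18 124  84]
(345, 262) [ 24 170 168]
(352, 268) [ 28 161 215]
s (290, 382) [ 23 135 245]
s (289, 378) [ 22 139 241]
s (283, 380) [ 15 159 109]
s (283, 236) [ 19 150 201]
block (array([ 473.5, -307.3]), array([ 61. , 170.4]), -1.149)
bow [[478, 273], [477, 274], [476, 274], [475, 275], [474, 276], [473, 276], [472, 277], [471, 277], [470, 277], [470, 278], [470, 279], [471, 279], [472, 279], [473, 279], [474, 278], [475, 278], [476, 277], [477, 277], [478, 277], [479, 276], [480, 276], [480, 275], [480, 274], [479, 273]] (array([ 473.5, -306.3]), array([ 9.2, 29.6]), -1.117)
lock ((497.3302917480469, 19.910507202148438), 24.382184982299805) ((496.81671142578125, 19.381446838378906), (42.298316955566406, 44.164703369140625), 164.21119689941406) 86Traceback (most recent call last):
  File "<stdin>", line 18, in <module>
  File "<stdin>", line 5, in big
ValueError: max() iterable argument is empty
```

Call:
{"method": "carry_out", "body": {"linear": [[0.06,0.045,0],[0.06,0.045,0],[0.06,0.045,0],[0.06,0.045,0],[0.06,0.045,0],[0.06,0.045,0],[0.06,0.045,0],[0.06,0.045,0]], "angular": [[0,0,0.4],[0,0,0.4],[0,0,0],[0,0,0],[0,0,0],[0,0,0],[0,0,0],[0,0,0]], "hand": [1,1,1,1,1,1,1,1]}}

```text
clock: 0.77
position: [0.4644, -0.3484, 0.4043]
ee_rot: [-0.0, 0.973, 0.229, -0.0]
contact_force: [0.3, -1.2, 0.2]
width: 0.0855
gripper_force: 0.0
```

Call:
{"method": "carry_out", "body": {"linear": [[0.06,0.045,-0.03],[0.06,0.045,-0.03],[0.06,0.045,-0.03],[0.06,0.045,-0.03],[0.06,0.045,-0.03],[0.06,0.045,-0.03],[0,0,0],[0,0,0]], "angular": [[0,0,0],[0,0,0],[0,0,0],[0,0,0],[0,0,0],[0,0,0],[0,0,0],[0,0,0]], "hand": [1,1,1,1,1,1,1,1]}}

```text
clock: 1.43
position: [0.6442, -0.2131, 0.3123]
ee_rot: [-0.001, 0.973, 0.231, -0.002]
contact_force: [0.6, -1.1, -0.6]
width: 0.0855
gripper_force: 0.0
```

```bash
cat > go.py <<'E'
import sys
from h import *
from scipy.spatial.transform import Rotation as R
s=manip.get_state(); p=s['position']*1000; q=s['ee_rot']; M=R.from_quat([q[1],q[2],q[3],q[0]]).as_matrix()
psi=np.arctan2(M[1,1],M[0,1]); print('t',s['clock'],'p',p.round(1),'psi',round(psi,4),'tilt',M[:2,2].round(4),'w',round(s['width'],4),'F',s['contact_force'].round(1),'g',round(s['gripper_force'],1),'q1,q6',s['qpos'][[0,5]].round(2))
if len(sys.argv)>1:
    x,y,z,a=map(float,sys.argv[1:]); d=np.array([x,y,z])-p; da=(a-psi+np.pi)%(2*np.pi)-np.pi
    print('share total',(d/500).round(4),'rot total',round(da/.08,2))
E
python3 go.py 647.1 -216.9 182 -1.103
```

```text
t 1.4333 p [ 644.2 -213.1  312.3] psi -1.1046 tilt [-0.0037  0.0015] w 0.0855 F [ 0.6 -1.1 -0.6] g 0.0 q1,q6 [-0.42  0.68]
share total [ 0.0059 -0.0076 -0.2607] rot total 0.02
```

Call:
{"method": "carry_out", "body": {"linear": [[0.006,-0.0076,-0.04],[0,0,-0.05],[0,0,-0.05],[0,0,-0.05],[0,0,-0.04],[0,0,-0.03],[0,0,0],[0,0,0]], "angular": [[0,0,0],[0,0,0],[0,0,0],[0,0,0],[0,0,0],[0,0,0],[0,0,0],[0,0,0]], "hand": [1,1,1,1,1,1,1,1]}}

```text
clock: 2.1
position: [0.6453, -0.2197, 0.1847]
ee_rot: [-0.0, 0.973, 0.229, -0.001]
contact_force: [-0.5, -0.7, 0.5]
width: 0.0854
gripper_force: 0.0
```

```bash
python3 go.py 647.1 -216.9 182 -1.103; python3 - <<'E'
from h import *
a=shot('top','t1');b=shot('side','s1')
a=cv2.resize(a[170:260,380:480],None,fx=4,fy=4);b=cv2.resize(b[305:395,320:420],None,fx=4,fy=4)
cv2.imwrite('pics/c3.png',np.hstack([a,b])[:,:,::-1])
E
```

```text
t 2.1 p [ 645.3 -219.7  184.7] psi -1.1093 tilt [-0.0015  0.0002] w 0.0854 F [-0.5 -0.7  0.5] g 0.0 q1,q6 [-0.43  0.68]
share total [ 0.0035  0.0056 -0.0053] rot total 0.08
```

View pics/c3.png

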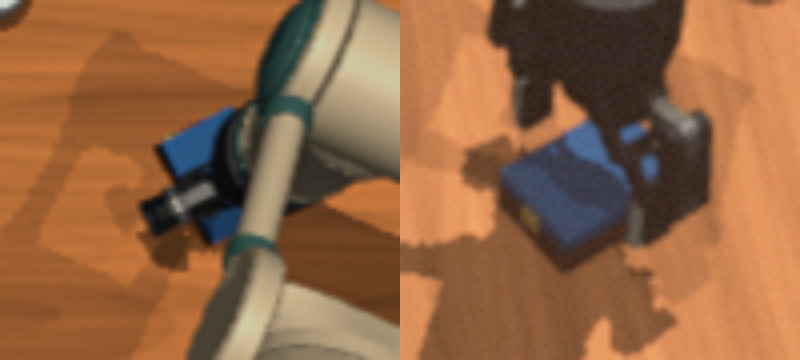

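The fingers straddle the blue lid, visible at (430,215) in the top view and (365,350) in the side view. I'll make a small correction and close.

Call:
{"method": "carry_out", "body": {"linear": [[0.003,0.005,-0.004],[0,0,0],[0,0,0],[0,0,0],[0,0,0],[0,0,0],[0,0,0],[0,0,0]], "angular": [[0,0,0.05],[0,0,0],[0,0,0],[0,0,0],[0,0,0],[0,0,0],[0,0,0],[0,0,0]], "hand": [1,1,0.6,0.5,0.5,0.5,0.5,0.5], "force": 40}}

```text
clock: 2.87
position: [0.6481, -0.2163, 0.1835]
ee_rot: [0.0, 0.973, 0.231, 0.001]
contact_force: [-0.7, 0.6, 5.3]
width: 0.055
gripper_force: 44.5
```

```bash
python3 go.py 647.1 -216.9 300 -1.103;python3 go.py 574.3 -2.3 300 -1.857
```

```text
t 2.8667 p [ 648.1 -216.3  183.5] psi -1.1039 tilt [ 0.0013 -0.0006] w 0.055 F [-0.7  0.6  5.3] g 44.5 q1,q6 [-0.42  0.68]
share total [-0.002  -0.0012  0.233 ] rot total 0.01
t 2.8667 p [ 648.1 -216.3  183.5] psi -1.1039 tilt [ 0.0013 -0.0006] w 0.055 F [-0.7  0.6  5.3] g 44.5 q1,q6 [-0.42  0.68]
share total [-0.1476  0.428   0.233 ] rot total -9.41
```

Call:
{"method": "carry_out", "body": {"linear": [[0,0,0.02],[0,0,0.05],[0,0,0.06],[0,0,0.06],[-0.01,0.03,0.04],[-0.02,0.06,0],[-0.02,0.06,0],[-0.02,0.06,0]], "angular": [[0,0,0],[0,0,0],[0,0,0],[0,0,0],[0,0,-0.8],[0,0,-1],[0,0,-1],[0,0,-1]], "hand": [0.5,0.5,0.5,0.5,0.5,0.5,0.5,0.5]}}

```text
clock: 3.53
position: [0.6119, -0.1104, 0.298]
ee_rot: [-0.0, 0.997, 0.079, -0.0]
contact_force: [-0.6, 0.4, -1.2]
width: 0.0551
gripper_force: 43.7
```

Call:
{"method": "carry_out", "body": {"linear": [[-0.02,0.06,0],[-0.02,0.06,0],[-0.02,0.06,0],[-0.0146,0.036,0],[0,0,0],[0,0,0],[0,0,0],[0,0,0]], "angular": [[0,0,-1],[0,0,-1],[0,0,-1],[0,0,-1],[0,0,-1],[0,0,-0.6],[0,0,0],[0,0,0]], "hand": [0.5,0.5,0.5,0.5,0.5,0.5,0.5,0.5]}}

```text
clock: 4.2
position: [0.5752, -0.0031, 0.2976]
ee_rot: [0.0, 0.99, -0.141, -0.0]
contact_force: [0.5, -0.2, -1.8]
width: 0.0552
gripper_force: 43.7
```

```bash
python3 go.py 574.9 -2.5 223.5 -1.857; sleep 0; python3 go.py 574.9 -2.5 223.5 -1.857
```

```text
t 4.2 p [575.2  -3.1 297.6] psi -1.8545 tilt [-0.0009 -0.    ] w 0.0552 F [ 0.5 -0.2 -1.8] g 43.7 q1,q6 [-0.13  1.73]
share total [-0.0006  0.0011 -0.1482] rot total -0.03
t 4.2 p [575.2  -3.1 297.6] psi -1.8545 tilt [-0.0009 -0.    ] w 0.0552 F [ 0.5 -0.2 -1.8] g 43.7 q1,q6 [-0.13  1.73]
share total [-0.0006  0.0011 -0.1482] rot total -0.03
```

Call:
{"method": "carry_out", "body": {"linear": [[0,0.001,-0.03],[0,0,-0.04],[0,0,-0.04],[0,0,-0.02],[0,0,-0.008],[0,0,-0.004],[0,0,0],[0,0,0]], "angular": [[0,0,0],[0,0,0],[0,0,0],[0,0,0],[0,0,0],[0,0,0],[0,0,0],[0,0,0]], "hand": [0.5,0.5,0.5,0.5,0.5,0.5,0.5,0.5]}}

```text
clock: 4.87
position: [0.576, -0.0029, 0.2276]
ee_rot: [0.0, 0.99, -0.142, 0.001]
contact_force: [-0.4, -0.6, -1.2]
width: 0.055
gripper_force: 43.7
```

```bash
python3 go.py 574.9 -2.5 223.5 -1.857
```

```text
t 4.8667 p [576.   -2.9 227.6] psi -1.856 tilt [ 0.0017 -0.0003] w 0.055 F [-0.4 -0.6 -1.2] g 43.7 q1,q6 [-0.13  1.73]
share total [-0.0022  0.0007 -0.0082] rot total -0.01
```

Call:
{"method": "carry_out", "body": {"linear": [[-0.0015,0,-0.003],[0,0,-0.002],[0,0,-0.002],[0,0,-0.002],[0,0,0],[0,0,0]], "angular": [[0,0,0],[0,0,0],[0,0,0],[0,0,0],[0,0,0],[0,0,0]], "hand": [0.5,0.5,0.5,0.5,0.5,0.5]}}

```text
clock: 5.37
position: [0.5748, -0.0027, 0.2234]
ee_rot: [0.0, 0.99, -0.142, 0.0]
contact_force: [-1.4, 0.2, 5.3]
width: 0.0549
gripper_force: 44.4
```

```bash
python3 go.py 574.9 -2.5 223.5 -1.857
```

```text
t 5.3667 p [574.8  -2.7 223.4] psi -1.8559 tilt [ 0.001  -0.0003] w 0.0549 F [-1.4  0.2  5.3] g 44.4 q1,q6 [-0.13  1.73]
share total [0.0002 0.0003 0.0001] rot total -0.01
```

Call:
{"method": "carry_out", "body": {"linear": [[0,0,0],[0,0,0],[0,0,0],[0,0,0],[0,0,0.01],[0,0,0.03],[0,0,0.06],[0,0,0.07]], "angular": [[0,0,0],[0,0,0],[0,0,0],[0,0,0],[0,0,0],[0,0,0],[0,0,0],[0,0,0]], "hand": [0.7,0.8,0.9,1,1,1,1,1]}}

```text
clock: 6.03
position: [0.5739, -0.0026, 0.3064]
ee_rot: [0.0, 0.99, -0.142, -0.003]
contact_force: [0.7, -0.3, -0.8]
width: 0.0853
gripper_force: 0.0
```

```bash
python3 go.py 621.6 230 300 -1.289
```

```text
t 6.0333 p [573.9  -2.6 306.4] psi -1.8561 tilt [-0.0052  0.0006] w 0.0853 F [ 0.7 -0.3 -0.8] g 0.0 q1,q6 [-0.13  1.73]
share total [ 0.0954  0.4653 -0.0129] rot total 7.09
```

Call:
{"method": "carry_out", "body": {"linear": [[0.012,0.058,0],[0.012,0.058,0],[0.012,0.058,0],[0.012,0.058,0],[0.012,0.058,0],[0.012,0.058,0],[0.012,0.058,0],[0.011,0.058,0]], "angular": [[0,0,1],[0,0,1],[0,0,1],[0,0,1],[0,0,1],[0,0,1],[0,0,1],[0,0,0.1]], "hand": [1,1,1,1,1,1,1,1]}}

```text
clock: 6.7
position: [0.6224, 0.2308, 0.3075]
ee_rot: [0.0, 0.99, 0.142, 0.0]
contact_force: [-0.1, -0.4, 0.6]
width: 0.0852
gripper_force: 0.0
```

Call:
{"method": "carry_out", "body": {"linear": [[0,0,-0.02],[0,0,-0.04],[0,0,-0.04],[0,0,-0.04],[0,0,-0.03],[0,0,0],[0,0,0]], "angular": [[0,0,0],[0,0,0],[0,0,0],[0,0,0],[0,0,0],[0,0,0],[0,0,0]], "hand": [1,1,1,1,1,1,1]}}

```text
clock: 7.28
position: [0.6219, 0.2288, 0.2214]
ee_rot: [0.0, 0.99, 0.141, -0.001]
contact_force: [0.8, 0.2, 0.5]
width: 0.0854
gripper_force: 0.0
```

```bash
python3 go.py 621.6 230 183 -1.289; python3 - <<'E'
from meas import *
im=shot('top','t2'); 
print('blue',lid('top',im,'blue',.07,(335,215,385,262)))
print('bar',lid('top',im,'red',.111,(310,240,352,275)))
print('red',lid('top',im,'red',.03,(240,190,300,255)))
E
```

```text
t 7.2833 p [621.9 228.8 221.4] psi -1.2883 tilt [-0.0023 -0.0009] w 0.0854 F [0.8 0.2 0.5] g 0.0 q1,q6 [0.25 1.54]
share total [-0.0006  0.0023 -0.0769] rot total -0.01
blue (array([573.7,  -3.9]), array([57.1, 79.2]), -0.285)
bar (array([526.7,  69.3]), array([66.1, 16.4]), 1.026)
red (array([592.1, 228. ]), array([20.2, 43.5]), -1.251)
```

Call:
{"method": "carry_out", "body": {"linear": [[0,0.001,-0.03],[0,0,-0.03],[0,0,-0.016],[0,0,0],[0,0,0],[0,0,0],[0,0,0],[0,0,0]], "angular": [[0,0,0],[0,0,0],[0,0,0],[0,0,0],[0,0,0],[0,0,0],[0,0,0],[0,0,0]], "hand": [1,1,1,1,1,0.6,0.5,0.5]}}

```text
clock: 8.0
position: [0.6227, 0.23, 0.1857]
ee_rot: [-0.0, 0.99, 0.141, 0.001]
contact_force: [-1.1, -0.0, 0.1]
width: 0.0549
gripper_force: 43.5
```

Call:
{"method": "carry_out", "body": {"linear": [[0,0,0],[0,0,0],[0,0,0]], "angular": [[0,0,0],[0,0,0],[0,0,0]], "hand": [0.5,0.5,0.5]}}

```text
clock: 8.25
position: [0.6227, 0.23, 0.1856]
ee_rot: [-0.0, 0.99, 0.141, 0.001]
contact_force: [-0.9, 0.1, 6.0]
width: 0.0553
gripper_force: 44.4
```

```bash
python3 go.py 574 -3 320 -1.857
```

```text
t 8.25 p [622.7 230.  185.6] psi -1.2881 tilt [0.0024 0.0006] w 0.0553 F [-0.9  0.1  6. ] g 44.4 q1,q6 [0.25 1.54]
share total [-0.0974 -0.466   0.2688] rot total -7.11
```

Call:
{"method": "carry_out", "body": {"linear": [[0,0,0.02],[0,0,0.06],[0,0,0.07],[0,0,0.07],[0,-0.02,0.06],[-0.012,-0.05,0],[-0.012,-0.06,0],[-0.012,-0.06,0]], "angular": [[0,0,0],[0,0,0],[0,0,0],[0,0,0],[0,0,0],[0,0,-0.8],[0,0,-1],[0,0,-1]], "hand": [0.5,0.5,0.5,0.5,0.5,0.5,0.5,0.5]}}

```text
clock: 8.92
position: [0.6036, 0.1343, 0.3252]
ee_rot: [0.0, 1.0, 0.028, 0.0]
contact_force: [-0.2, -1.1, -1.3]
width: 0.0548
gripper_force: 43.6
```

Call:
{"method": "carry_out", "body": {"linear": [[-0.012,-0.06,0],[-0.012,-0.06,0],[-0.012,-0.06,0],[-0.012,-0.06,0],[-0.012,-0.036,0],[0,0,0],[0,0,0],[0,0,0]], "angular": [[0,0,-1],[0,0,-1],[0,0,-1],[0,0,-1],[0,0,-0.3],[0,0,0],[0,0,0],[0,0,0]], "hand": [0.5,0.5,0.5,0.5,0.5,0.5,0.5,0.5]}}

```text
clock: 9.58
position: [0.5742, -0.0028, 0.3243]
ee_rot: [-0.0, 0.99, -0.142, -0.0]
contact_force: [0.0, 0.6, -0.3]
width: 0.0549
gripper_force: 43.6
```

```bash
python3 go.py 574.6 -3 255.6 -1.857
```

```text
t 9.5833 p [574.2  -2.8 324.3] psi -1.856 tilt [-0.0001  0.0007] w 0.0549 F [ 0.   0.6 -0.3] g 43.6 q1,q6 [-0.13  1.73]
share total [ 0.0008 -0.0004 -0.1374] rot total -0.01
```

Call:
{"method": "carry_out", "body": {"linear": [[0.001,0,-0.03],[0,0,-0.04],[0,0,-0.03],[0,0,-0.02],[0,0,-0.008],[0,0,-0.002],[0,0,0],[0,0,0]], "angular": [[0,0,0],[0,0,0],[0,0,0],[0,0,0],[0,0,0],[0,0,0],[0,0,0],[0,0,0]], "hand": [0.5,0.5,0.5,0.5,0.5,0.5,0.5,0.5]}}

```text
clock: 10.25
position: [0.5753, -0.003, 0.2601]
ee_rot: [0.0, 0.99, -0.142, 0.001]
contact_force: [-0.1, -0.6, -0.9]
width: 0.0551
gripper_force: 43.6
```

Call:
{"method": "carry_out", "body": {"linear": [[0,0,-0.002],[0,0,-0.002],[0,0,-0.002],[0,0,0],[0,0,0]], "angular": [[0,0,0],[0,0,0],[0,0,0],[0,0,0],[0,0,0]], "hand": [0.5,0.5,0.5,0.5,0.5]}}

```text
clock: 10.67
position: [0.5747, -0.0033, 0.2563]
ee_rot: [0.0, 0.99, -0.142, 0.0]
contact_force: [-0.3, -0.4, -0.7]
width: 0.0547
gripper_force: 43.6
```

```bash
python3 go.py 574.6 -3 255.6 -1.857
```

```text
t 10.6667 p [574.7  -3.3 256.3] psi -1.8561 tilt [ 0.0001 -0.0001] w 0.0547 F [-0.3 -0.4 -0.7] g 43.6 q1,q6 [-0.13  1.73]
share total [-0.0002  0.0005 -0.0014] rot total -0.01
```

Call:
{"method": "carry_out", "body": {"linear": [[0,0,-0.0015],[0,0,-0.001],[0,0,0]], "angular": [[0,0,0],[0,0,0],[0,0,0]], "hand": [0.5,0.5,0.5]}}

```text
clock: 10.92
position: [0.5748, -0.0032, 0.2556]
ee_rot: [0.0, 0.99, -0.142, 0.0]
contact_force: [-1.9, -0.3, 3.6]
width: 0.0549
gripper_force: 44.1
```

Call:
{"method": "carry_out", "body": {"linear": [[0,0,0],[0,0,0],[0,0,0],[0,0,0],[0,0,0.01],[0,0,0.03],[0,0,0.06],[0,0,0.07]], "angular": [[0,0,0],[0,0,0],[0,0,0],[0,0,0],[0,0,0],[0,0,0],[0,0,0],[0,0,0]], "hand": [0.7,0.8,0.9,1,1,1,1,1]}}

```text
clock: 11.58
position: [0.574, -0.0031, 0.3392]
ee_rot: [0.0, 0.99, -0.142, -0.003]
contact_force: [0.7, 0.5, 0.3]
width: 0.0855
gripper_force: 0.0
```

Call:
{"method": "carry_out", "body": {"linear": [[0,0,0],[-0.02,-0.06,0],[-0.02,-0.06,0],[-0.02,-0.06,0],[-0.02,-0.06,0],[-0.02,-0.06,0],[-0.02,-0.06,0],[-0.02,-0.06,0]], "angular": [[0,0,0],[0,0,1],[0,0,1],[0,0,1],[0,0,1],[0,0,1],[0,0,1],[0,0,1]], "hand": [1,1,1,1,1,1,1,1]}}

```text
clock: 12.25
position: [0.5041, -0.2145, 0.3404]
ee_rot: [0.0, 0.99, 0.139, 0.0]
contact_force: [-0.1, -0.7, 0.8]
width: 0.0849
gripper_force: 0.0
```

Call:
{"method": "carry_out", "body": {"linear": [[-0.02,-0.06,0],[-0.02,-0.06,0],[-0.02,-0.06,0],[0,0,0],[0,0,0],[0,0,0],[0,0,0],[0,0,0]], "angular": [[0,0,1],[0,0,1],[0,0,1],[0,0,1],[0,0,1],[0,0,1],[0,0,1],[0,0,1]], "hand": [1,1,1,1,1,1,1,1]}}

```text
clock: 12.92
position: [0.4746, -0.3034, 0.3402]
ee_rot: [0.0, 0.896, 0.443, 0.0]
contact_force: [-1.3, -0.1, -0.0]
width: 0.0856
gripper_force: 0.0
```

Call:
{"method": "carry_out", "body": {"linear": [[0,0,0],[0,0,0],[0,0,0],[0,0,0],[0,0,0],[0,0,0],[0,0,0],[0,0,0]], "angular": [[0,0,1],[0,0,1],[0,0,1],[0,0,1],[0,0,1],[0,0,1],[0,0,1],[0,0,1]], "hand": [0.5,0.5,0.5,0.5,0.5,0.5,0.5,0.5]}}

```text
clock: 13.58
position: [0.4748, -0.3032, 0.3402]
ee_rot: [0.0, 0.711, 0.703, 0.0]
contact_force: [0.6, 0.1, -0.5]
width: 0.0428
gripper_force: 0.0
```

```bash
python3 go.py 473.5 -306.7 250 0.44; python3 - <<'E'
from meas import *
im=shot('top','t3'); s=shot('side','s3')
print('red',lid('top',im,'red',.10,(340,215,385,262)))
print('bar',lid('top',im,'red',.111,(310,240,352,275)))
a=cv2.resize(im[200:320,300:520],None,fx=3.6,fy=3.6)[:, :400];b=cv2.resize(s[215:305,250:350],None,fx=4,fy=4)
cv2.imwrite('pics/c4.png',np.hstack([cv2.resize(im[205:305,310:410],(400,400)),cv2.resize(s[205:305,250:350],(400,400))])[:,:,::-1])
E
```

```text
t 13.5833 p [ 474.8 -303.2  340.2] psi -0.012 tilt [ 0.0005 -0.0004] w 0.0428 F [ 0.6  0.1 -0.5] g 0.0 q1,q6 [-0.69 -0.68]
share total [-0.0025 -0.007  -0.1805] rot total 5.65
red (array([574. ,  -5.2]), array([57.2, 79.2]), -0.287)
bar (array([526.5,  69.4]), array([66.1, 15.9]), 1.026)
```

View pics/c4.png

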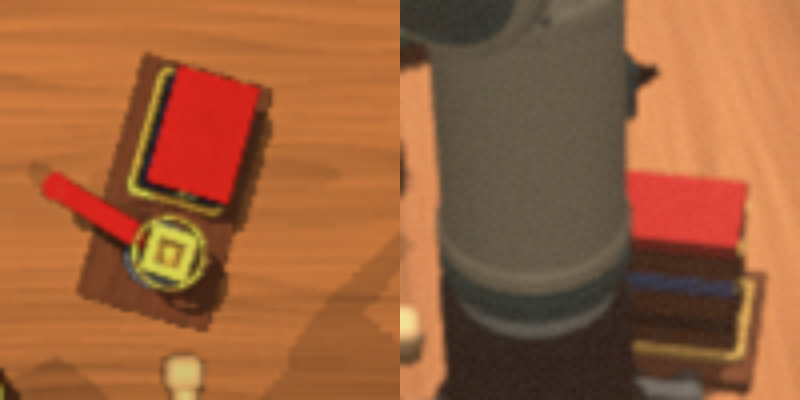

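The red case sits squarely on blue: its lid is at (358,238) in the top view, the stack looks aligned in the side view, and the bar hasn't moved. On to the key.

Call:
{"method": "carry_out", "body": {"linear": [[-0.0025,-0.006,0],[0,0,0],[0,0,0],[0,0,-0.04],[0,0,-0.04],[0,0,-0.02],[0,0,0],[0,0,0]], "angular": [[0,0,1],[0,0,1],[0,0,1],[0,0,1],[0,0,1],[0,0,0.65],[0,0,0],[0,0,0]], "hand": [0.5,0.5,0.5,0.5,0.5,0.5,0.5,0.5]}}

```text
clock: 14.35
position: [0.4735, -0.3062, 0.2898]
ee_rot: [-0.0, 0.539, 0.843, 0.0]
contact_force: [-0.3, -0.0, 1.4]
width: 0.0429
gripper_force: 0.0
```

```bash
python3 go.py 473.5 -306.3 224 0.44; python3 - <<'E'
from h import *
s=shot('side','s4');cv2.imwrite('pics/c5.png',cv2.resize(s[330:450,235:355],None,fx=5,fy=5)[:,:,::-1])
E
```

```text
t 14.35 p [ 473.5 -306.2  289.8] psi 0.4333 tilt [-0.0006  0.0006] w 0.0429 F [-0.3 -0.   1.4] g 0.0 q1,q6 [-0.7  -1.13]
share total [ 0.     -0.0002 -0.1315] rot total 0.08
```

View pics/c5.png

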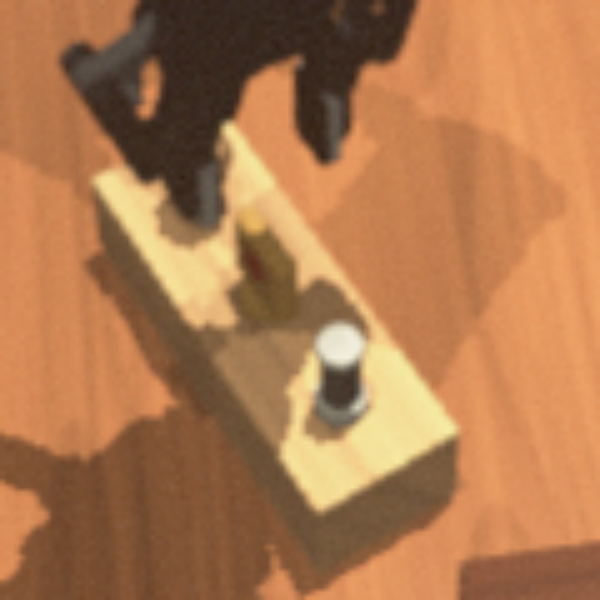

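The fingers hover above the bow, which is at about (287,382) in the side view, and stay clear of the punch and pin vice. Descending now.

Call:
{"method": "carry_out", "body": {"linear": [[0,0,-0.03],[0,0,-0.03],[0,0,-0.03],[0,0,-0.02],[0,0,-0.015],[0,0,-0.006],[0,0,0],[0,0,0]], "angular": [[0,0,0],[0,0,0],[0,0,0],[0,0,0],[0,0,0],[0,0,0],[0,0,0],[0,0,0]], "hand": [0.5,0.5,0.5,0.5,0.5,0.5,0.5,0.5]}}

```text
clock: 15.07
position: [0.4738, -0.3064, 0.225]
ee_rot: [0.001, 0.538, 0.843, -0.0]
contact_force: [-0.3, 0.2, -0.2]
width: 0.0423
gripper_force: 0.0
```

Call:
{"method": "carry_out", "body": {"linear": [[0,0,0],[0,0,0],[0,0,0],[0,0,0],[0,0,0],[0,0,0],[0,0,0],[0,0,0]], "angular": [[0,0,0],[0,0,0],[0,0,0],[0,0,0],[0,0,0],[0,0,0],[0,0,0],[0,0,0]], "hand": [0.4,0.3,0.2,0.1,0,0,0,0]}}

```text
clock: 15.73
position: [0.4737, -0.3063, 0.225]
ee_rot: [0.001, 0.537, 0.843, 0.0]
contact_force: [0.4, 1.2, 4.3]
width: 0.0092
gripper_force: 39.3
```

```bash
python3 go.py 495.8 21.7 345 -0.324
```

```text
t 15.7333 p [ 473.7 -306.3  225. ] psi 0.4359 tilt [ 0.001  -0.0004] w 0.0092 F [0.4 1.2 4.3] g 39.3 q1,q6 [-0.7  -1.13]
share total [0.0442 0.6559 0.24  ] rot total -9.5
```

Call:
{"method": "carry_out", "body": {"linear": [[0,0,0],[0,0,0.02],[0,0,0.04],[0,0,0.07],[0,0,0.07],[0,0,0.07],[0,0,0.03],[0.004,0.056,0]], "angular": [[0,0,0],[0,0,0],[0,0,0],[0,0,0],[0,0,0],[0,0,0],[0,0,0],[0,0,-0.5]], "hand": [0,0,0,0,0,0,0,0], "force": 70}}

```text
clock: 16.4
position: [0.4765, -0.2823, 0.3794]
ee_rot: [0.006, 0.556, 0.831, -0.002]
contact_force: [2.1, 0.2, -0.6]
width: 0.0089
gripper_force: 69.3
```

Call:
{"method": "carry_out", "body": {"linear": [[0.004,0.06,0],[0.004,0.06,0],[0.004,0.06,0],[0.004,0.06,0],[0.004,0.06,0],[0.004,0.06,0],[0.004,0.06,0],[0.004,0.06,0]], "angular": [[0,0,-1],[0,0,-1],[0,0,-1],[0,0,-1],[0,0,-1],[0,0,-1],[0,0,-1],[0,0,-1]], "hand": [0,0,0,0,0,0,0,0]}}

```text
clock: 17.07
position: [0.4908, -0.0369, 0.3745]
ee_rot: [-0.0, 0.789, 0.614, -0.001]
contact_force: [1.3, -0.2, -2.2]
width: 0.0089
gripper_force: 69.3
```

Call:
{"method": "carry_out", "body": {"linear": [[0.004,0.06,0],[0.004,0.06,0],[0,0,0],[0,0,0],[0,0,0]], "angular": [[0,0,-1],[0,0,0],[0,0,0],[0,0,0],[0,0,0]], "hand": [0,0,0,0,0]}}

```text
clock: 17.48
position: [0.4952, 0.0215, 0.3744]
ee_rot: [0.0, 0.812, 0.584, -0.001]
contact_force: [-0.2, 0.3, -0.2]
width: 0.0089
gripper_force: 69.2
```

```bash
python3 go.py 495.8 21.7 350 -0.324; python3 - <<'E'
from h import *
s=shot('side','s5');cv2.imwrite('pics/c6.png',cv2.resize(s[165:285,230:350],None,fx=5,fy=5)[:,:,::-1])
E
```

```text
t 17.4833 p [495.2  21.5 374.4] psi -0.3231 tilt [-0.0006 -0.0012] w 0.0089 F [-0.2  0.3 -0.2] g 69.2 q1,q6 [-0.1   0.23]
share total [ 0.0011  0.0003 -0.0489] rot total -0.01
```

View pics/c6.png

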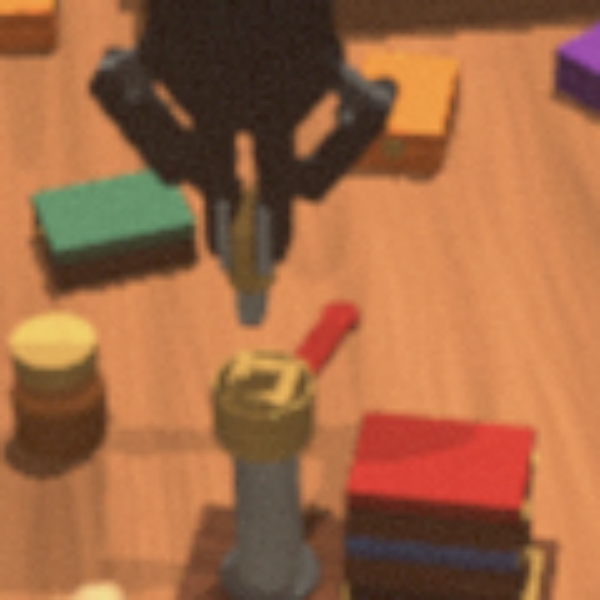

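The key hangs upright above the lock. In the side view its tip is at about (280.4,229) and the middle of the socket at about (282.8,241.5). I'll compare these with the projections.

```bash
python3 - <<'E'
from h import *
print(proj('side',[[.4952,.0215,.1674],[.4952,.0215,.134],[.5052,.0215,.134],[.4952,.0315,.134],[.4952,.0215,.144]]).round(1))
s=cv2.imread('pics/s5.png')[:,:,::-1].copy();H=cv2.cvtColor(s,cv2.COLOR_RGB2HSV)
m=cv2.inRange(H,np.array((18,90,60)),np.array((32,255,255)))[232:262,268:298];ys,xs=np.nonzero(m)
for r in range(30):
    c=np.nonzero(m[r])[0]; print(232+r,(c.min()+268,c.max()+268) if len(c) else '',end=' ')
g=s[222:234,272:290].astype(int).sum(2);print();print(g)
E
```

```text
[[281.  228.6]
 [281.4 240.2]
 [285.9 239.8]
 [281.  237.3]
 [281.3 236.7]]
232  233  234  235  236 (np.int64(278), np.int64(286)) 237 (np.int64(276), np.int64(287)) 238 (np.int64(276), np.int64(290)) 239 (np.int64(276), np.int64(290)) 240 (np.int64(274), np.int64(288)) 241 (np.int64(276), np.int64(291)) 242 (np.int64(273), np.int64(288)) 243 (np.int64(274), np.int64(291)) 244 (np.int64(274), np.int64(290)) 245 (np.int64(276), np.int64(291)) 246 (np.int64(274), np.int64(289)) 247 (np.int64(274), np.int64(291)) 248 (np.int64(281), np.int64(290)) 249 (np.int64(279), np.int64(285)) 250 (np.int64(287), np.int64(291)) 251 (np.int64(274), np.int64(288)) 252 (np.int64(280), np.int64(286)) 253 (np.int64(277), np.int64(289)) 254 (np.int64(284), np.int64(284)) 255  256 (np.int64(282), np.int64(282)) 257  258  259  260  261  
[[441 440 446 431 345 249 221 238 223 241 239 278 399 459 460 456 466 463]
 [446 450 446 459 407 297 248 214 230 253 241 327 422 457 445 452 463 462]
 [437 439 448 461 423 326 259 245 249 256 239 331 434 464 454 462 452 455]
 [437 445 444 457 422 323 256 255 252 261 247 357 451 455 457 458 458 459]
 [433 436 445 457 429 331 256 254 260 247 241 385 455 462 460 456 454 478]
 [450 448 451 456 433 361 270 258 260 250 270 378 448 465 459 449 450 455]
 [448 443 439 447 444 374 281 265 259 257 316 402 461 461 453 450 459 457]
 [444 441 456 440 459 405 303 259 251 257 359 438 461 454 460 451 449 465]
 [444 442 446 450 454 433 404 367 357 372 416 468 460 457 458 439 452 458]
 [436 443 432 443 445 469 461 455 456 450 459 459 460 455 445 455 455 456]
 [439 451 449 455 451 461 458 450 467 457 454 475 461 446 443 450 452 462]
 [440 446 445 440 448 454 461 456 455 461 457 467 460 455 458 450 437 433]]
```

```bash
python3 - <<'E'
from meas import *
s0=cv2.imread('pics/side0.png')[:,:,::-1].copy();t0=cv2.imread('pics/top0.png')[:,:,::-1].copy();s5=cv2.imread('pics/s5.png')[:,:,::-1].copy()
print('blue side',lid('side',s0,'blue',.03,(335,320,400,380)),'red side',lid('side',s0,'red',.03,(303,200,345,240)))
print('red stack side',lid('side',s5,'red',.10,(295,240,345,275)))
print('bar side0',lid('side',s0,'red',.111,(284,220,303,245)))
a=np.linspace(0,2*np.pi,90)
C=np.c_[.4958+.0235*np.cos(a),.0217+.0235*np.sin(a),0*a+.134]
for n,im,roi in(('side',s0,(268,228,298,262)),('top',t0,(336,254,368,284))):
    H=cv2.cvtColor(im,cv2.COLOR_RGB2HSV);x0,y0,x1,y1=roi
    m=cv2.inRange(H,np.array((17,120,50)),np.array((34,255,255)))[y0:y1,x0:x1]
    c=max(cv2.findContours(m,cv2.RETR_EXTERNAL,2)[0],key=cv2.contourArea).reshape(-1,2)+[x0,y0]
    e=proj(n,C);print(n,'seen',c.min(0),c.max(0),'pred',e.min(0).round(1),e.max(0).round(1))
    for r in range(y0,y1,2): print(r,''.join('#' if v else '.' for v in m[r-y0]))
E
```

```text
blue side (array([ 645.8, -220.6]), array([75.1, 52.3]), 0.463) red side (array([620.4, 226.9]), array([75.4, 52.9]), 0.279)
red stack side (array([573.5,  -9.8]), array([57.7, 76. ]), -0.292)
bar side0 (array([530.4,  70.3]), array([29.7,  9.8]), 1.331)
side seen [272 235] [292 256] pred [271.2 233.4] [292.2 247. ]
228 ..............................
230 ..............................
232 ..............................
234 ..............................
236 .........###########..........
238 .......################.......
240 .....###################......
242 ....#####################.....
244 .....###################......
246 .....##################.......
248 ......##.#########.####.......
250 ......#.#..#####.#.#..##......
252 .......###..##########........
254 ........######.###..#.........
256 ...........#.##.###...........
258 ..............................
260 ..............................
top seen [343 258] [361 277] pred [342.  258.9] [360.6 277.6]
254 .........###########........##..
256 ................###########.##..
258 ...............##......######...
260 ..........#######.####..........
262 .........#########.#####........
264 ........#..##############.......
266 .......#..################......
268 .......################.##......
270 .......###################......
272 ........#################.......
274 .........##....##########.......
276 ............##########..........
278 ................................
280 ................................
282 ................................
```

Call:
{"method": "carry_out", "body": {"linear": [[0.006,0,-0.03],[0,0,-0.025],[0,0,-0.006],[0,0,-0.004],[0,0,-0.004],[0,0,-0.004],[0,0,0],[0,0,0]], "angular": [[0,0,0],[0,0,0],[0,0,0],[0,0,0],[0,0,0],[0,0,0],[0,0,0],[0,0,0]], "hand": [0,0,0,0,0,0,0,0]}}

```text
clock: 18.2
position: [0.4986, 0.0217, 0.3383]
ee_rot: [0.0, 0.812, 0.584, 0.0]
contact_force: [-0.6, -0.5, -1.4]
width: 0.0089
gripper_force: 69.3
```

```bash
python3 go.py 498.3 21.5 317 -0.324
```

```text
t 18.2 p [498.6  21.7 338.3] psi -0.3242 tilt [ 0.0007 -0.0001] w 0.0089 F [-0.6 -0.5 -1.4] g 69.3 q1,q6 [-0.1   0.23]
share total [-0.0005 -0.0003 -0.0427] rot total 0.0
```

Call:
{"method": "carry_out", "body": {"linear": [[0,0,-0.003],[0,0,-0.003],[0,0,-0.003],[0,0,0],[0,0,0]], "angular": [[0,0,0],[0,0,0],[0,0,0],[0,0,0],[0,0,0]], "hand": [0,0,0,0,0]}}

```text
clock: 18.62
position: [0.4984, 0.0219, 0.3334]
ee_rot: [-0.0, 0.812, 0.584, -0.0]
contact_force: [-0.2, -0.5, -1.3]
width: 0.0089
gripper_force: 69.3
```

Call:
{"method": "carry_out", "body": {"linear": [[0,0,-0.004],[0,0,-0.005],[0,0,-0.006],[0,0,-0.006],[0,0,-0.006],[0,0,0],[0,0,0],[0,0,0]], "angular": [[0,0,0],[0,0,0],[0,0,0],[0,0,0],[0,0,0],[0,0,0],[0,0,0],[0,0,0]], "hand": [0,0,0,0,0,0,0,0]}}

```text
clock: 19.28
position: [0.4985, 0.0218, 0.32]
ee_rot: [0.0, 0.812, 0.584, 0.0]
contact_force: [-0.5, -0.9, -1.4]
width: 0.0088
gripper_force: 69.3
```

```bash
python3 go.py 498.3 21.5 317 -0.324
```

```text
t 19.2833 p [498.5  21.8 320. ] psi -0.324 tilt [ 0.0001 -0.    ] w 0.0088 F [-0.5 -0.9 -1.4] g 69.3 q1,q6 [-0.1   0.23]
share total [-0.0005 -0.0006 -0.0059] rot total 0.0
```

Clean insertion so far. Now seat it until contact.

Call:
{"method": "carry_out", "body": {"linear": [[0,0,-0.002],[0,0,-0.002],[0,0,-0.002],[0,0,-0.002],[0,0,0],[0,0,0]], "angular": [[0,0,0],[0,0,0],[0,0,0],[0,0,0],[0,0,0],[0,0,0]], "hand": [0,0,0,0,0,0]}}

```text
clock: 19.78
position: [0.4984, 0.0218, 0.317]
ee_rot: [0.0, 0.812, 0.584, 0.0]
contact_force: [-0.7, 0.7, 6.0]
width: 0.0087
gripper_force: 70.4
```

```bash
python3 go.py 498.3 21.5 317 -0.324
```

```text
t 19.7833 p [498.4  21.8 317. ] psi -0.3239 tilt [ 0.0009 -0.0002] w 0.0087 F [-0.7  0.7  6. ] g 70.4 q1,q6 [-0.1   0.23]
share total [-0.0003 -0.0006 -0.    ] rot total -0.0
```

Call:
{"method": "carry_out", "body": {"linear": [[0,0,0],[0,0,0],[0,0,0],[0,0,0],[0,0,0],[0,0,0],[0,0,0],[0,0,0]], "angular": [[0,0,-0.4],[0,0,-0.8],[0,0,-0.8],[0,0,-0.8],[0,0,-0.8],[0,0,-0.8],[0,0,-0.8],[0,0,-0.8]], "hand": [0,0,0,0,0,0,0,0]}}

```text
clock: 20.45
position: [0.4983, 0.0216, 0.317]
ee_rot: [0.0, 0.928, 0.373, -0.0]
contact_force: [-2.4, -0.9, 6.3]
width: 0.0089
gripper_force: 70.3
```

Call:
{"method": "carry_out", "body": {"linear": [[0,0,0],[0,0,0],[0,0,0],[0,0,0],[0,0,0],[0,0,0],[0,0,0],[0,0,0]], "angular": [[0,0,-0.8],[0,0,-0.8],[0,0,-0.8],[0,0,-0.8],[0,0,-0.8],[0,0,-0.8],[0,0,-0.8],[0,0,0]], "hand": [0,0,0,0,0,0,0,0]}}

```text
clock: 21.12
position: [0.4983, 0.0217, 0.317]
ee_rot: [0.0, 0.987, 0.158, 0.0]
contact_force: [-1.8, -0.0, 7.0]
width: 0.0087
gripper_force: 70.4
```

```bash
cat >> go.py <<'E'
print('M',s['moment'].round(3))
E
python3 go.py 498.3 21.5 317 -1.64; python3 - <<'E'
from meas import *
im=shot('top','t6'); print('bar/red',lid('top',im,'red',.105,(310,215,385,275)))
E
```

```text
t 21.1167 p [498.3  21.7 317. ] psi -1.2539 tilt [ 0.0002 -0.0006] w 0.0087 F [-1.8 -0.   7. ] g 70.4 q1,q6 [-0.1   1.16]
share total [ 0.0001 -0.0005 -0.    ] rot total -4.83
M [-0.058  0.393  0.   ]
bar/red (array([586.7,  -8.6]), array([56.8, 52. ]), 1.296)
```

Call:
{"method": "carry_out", "body": {"linear": [[0,0,0],[0,0,0],[0,0,0],[0,0,0],[0,0,0],[0,0,0],[0,0,0],[0,0,0]], "angular": [[0,0,-0.7],[0,0,-0.7],[0,0,-0.7],[0,0,-0.7],[0,0,-0.7],[0,0,-0.7],[0,0,-0.6],[0,0,0]], "hand": [0,0,0,0,0,0,0,0]}}

```text
clock: 21.83
position: [0.4983, 0.0218, 0.317]
ee_rot: [0.0, 0.999, -0.033, 0.0]
contact_force: [-3.0, 0.4, 6.9]
width: 0.0086
gripper_force: 70.4
```

```bash
python3 go.py 498.3 21.5 317 -1.76
```

```text
t 21.8333 p [498.3  21.8 317. ] psi -1.6375 tilt [ 0.0002 -0.0003] w 0.0086 F [-3.   0.4  6.9] g 70.4 q1,q6 [-0.1   1.54]
share total [ 0.0001 -0.0006 -0.    ] rot total -1.53
M [-0.028  0.479 -0.051]
```

Call:
{"method": "carry_out", "body": {"linear": [[0,0,0],[0,0,0],[0,0,0],[0,0,0],[0,0,0],[0,0,0]], "angular": [[0,0,-0.4],[0,0,-0.4],[0,0,-0.4],[0,0,-0.3],[0,0,0],[0,0,0]], "hand": [0,0,0,0,0,0]}}

```text
clock: 22.33
position: [0.4982, 0.0218, 0.317]
ee_rot: [0.0, 0.996, -0.092, 0.0]
contact_force: [-2.6, 0.1, 5.8]
width: 0.0088
gripper_force: 70.3
```

```bash
python3 go.py 498.3 21.5 317 -1.76;  python3 - <<'E'
from h import *
s=shot('side','s7');cv2.imwrite('pics/c7.png',cv2.resize(s[185:305,240:360],None,fx=5,fy=5)[:,:,::-1])
E
```

```text
t 22.3333 p [498.2  21.8 317. ] psi -1.756 tilt [ 0.0001 -0.0002] w 0.0088 F [-2.6  0.1  5.8] g 70.3 q1,q6 [-0.1   1.66]
share total [ 0.0001 -0.0006  0.    ] rot total -0.05
M [ 0.052  0.493 -0.019]
```

View pics/c7.png

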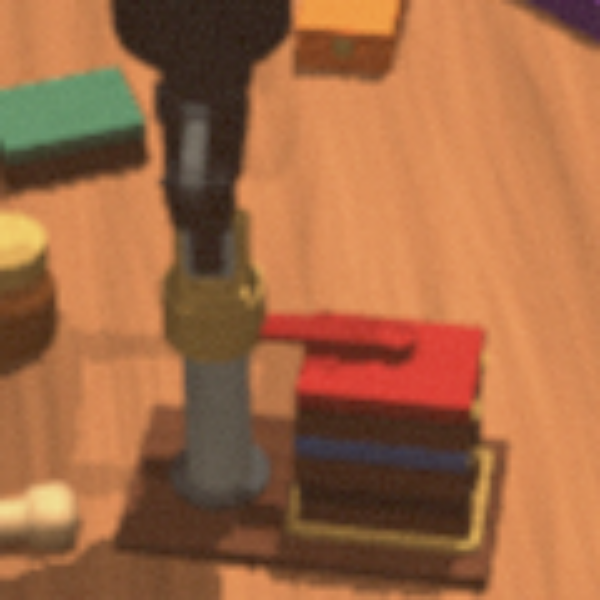

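The bar now lies over the column, ending at about (322,254) in the side view, and the key is seated. I'll turn on to feel the stop.

Call:
{"method": "carry_out", "body": {"linear": [[0,0,0],[0,0,0],[0,0,0],[0,0,0],[0,0,0]], "angular": [[0,0,-0.4],[0,0,-0.4],[0,0,-0.4],[0,0,0],[0,0,0]], "hand": [0,0,0,0,0]}}

```text
clock: 22.8
position: [0.4982, 0.0219, 0.317]
ee_rot: [0.0, 0.99, -0.14, 0.0]
contact_force: [-2.3, 0.4, 6.7]
width: 0.009
gripper_force: 70.4
```

```bash
python3 go.py 498.3 21.5 317 -1.76;python3 - <<'E'
from h import *
s=manip.get_state(); print(s['effort'].round(3))
E
```

```text
t 22.8 p [498.2  21.9 317. ] psi -1.8511 tilt [ 0.0001 -0.0003] w 0.009 F [-2.3  0.4  6.7] g 70.4 q1,q6 [-0.1   1.76]
share total [ 0.0001 -0.0007  0.    ] rot total 1.14
M [0.096 0.439 0.275]
[ -0.404 -32.828 -20.824   0.104  -0.877   0.275]
```

The moment rose to 0.275 N m, so the lock is at its stop. Releasing and retreating.

Call:
{"method": "carry_out", "body": {"linear": [[0,0,0],[0,0,0],[0,0,0],[0,0,0],[0,0,0],[0,0,0],[0,0,0],[0,0,0]], "angular": [[0,0,0],[0,0,0],[0,0,0],[0,0,0],[0,0,0],[0,0,0],[0,0,0],[0,0,0]], "hand": [0.1,0.2,0.3,0.4,0.5,0.5,0.5,0.5]}}

```text
clock: 23.47
position: [0.4985, 0.0218, 0.3159]
ee_rot: [0.0, 0.99, -0.14, -0.0]
contact_force: [0.0, -0.0, 0.4]
width: 0.0428
gripper_force: 0.0
```

Call:
{"method": "carry_out", "body": {"linear": [[0,0,0.01],[0,0,0.02],[0,0,0.04],[0,0,0.05],[0,0,0.05],[0,0,0.05],[0,0,0],[0,0,0]], "angular": [[0,0,0],[0,0,0],[0,0,0],[0,0,0],[0,0,0],[0,0,0],[0,0,0],[0,0,0]], "hand": [0.5,0.5,0.5,0.5,0.5,0.5,0.5,0.5]}}

```text
clock: 24.13
position: [0.4987, 0.0218, 0.4284]
ee_rot: [-0.0, 0.99, -0.14, 0.002]
contact_force: [-0.1, 0.8, 0.1]
width: 0.0429
gripper_force: 0.0
```

Call:
{"method": "carry_out", "body": {"linear": [[0,-0.06,0],[0,-0.06,0],[0,-0.06,0],[0,-0.06,0],[0,-0.06,0],[0,0,0],[0,0,0],[0,0,0]], "angular": [[0,0,0],[0,0,0],[0,0,0],[0,0,0],[0,0,0],[0,0,0],[0,0,0],[0,0,0]], "hand": [0.5,0.5,0.5,0.5,0.5,0.5,0.5,0.5]}}

```text
clock: 24.8
position: [0.4982, -0.1279, 0.4252]
ee_rot: [-0.001, 0.99, -0.14, -0.001]
contact_force: [0.4, 0.5, 0.5]
width: 0.0426
gripper_force: 0.0
```

```bash
python3 go.py; python3 - <<'E'
from h import *
t=shot('top','t8');s=shot('side','s8');cv2.imwrite('pics/c8.png',np.hstack([cv2.resize(t[205:305,310:410],(400,400)),cv2.resize(s[205:305,250:350],(400,400))])[:,:,::-1])
E
```

```text
t 24.8 p [ 498.2 -127.9  425.2] psi -1.8526 tilt [-0.0018  0.0015] w 0.0426 F [0.4 0.5 0.5] g 0.0 q1,q6 [-0.39  1.47]
M [-0.006 -0.013 -0.013]
```

View pics/c8.png

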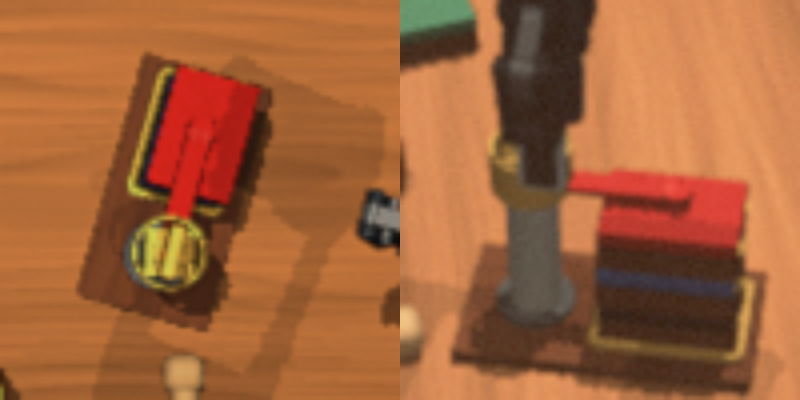

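The key is standing in the lock at about (352,268) in the top view. The bar points along the stand over the column, the stack is square, and the gripper is clear. Handing in.

```bash
python3 -c "
from rig import manip
print(manip.sign_off())"
```

```text
the job is handed in; nothing more can be done
None
```

I stacked the blue and red cases squarely on the black one, pushed the key home, turned the lock to its stop, let go, and handed in at about 25 s; `sign_off` returned no verdict.

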